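# Free the mended jug lid from the quick-release vise

### The job

The mended jug lid is ready to come out of the little vise. Press the vise's spring plunger down until you feel it come up against its stop, without leaning on it hard, so that it stays down by itself and unlocks the jaw; then slide the jaw fully open, lift the lid out by its knob and set it down gently (not dropped), flat and knob up, inside the thali beside the katori. Leave the katori, the glasses and the sugar pot where they are.

Things in the scene. Friction and masses are not known exactly. Their poses are not given: they have to be found in the camera images.
- vise: grey bench vise fixed to the table, base 100 x 245 mm, 20 mm high, the lid lies on it; origin on the table under the middle of the lid's place; x across, y along the jaw's travel (opens to +y), z up. At y -115 to -46.5 mm a lock housing, 80 mm wide, 68 mm high; its inner face is the fixed jaw, the plunger stands on it at x 0, y -82 mm. The jaw is locked until the plunger is home
- plunger_head: round aluminium push head on top of the lock housing, 30 mm diameter, 9 mm thick, flat top; origin under its centre, z up. At rest its underside is 32 mm above the housing. It moves straight down
- plunger_top (a point): centre of the flat top of the plunger head (109 mm above the table at rest)
- plunger (a joint): how far the plunger is pressed, m, 0 at rest. Spring 3.5 N, rising to 6 N. The rigid stop comes 9 to 28 mm down, not the same each time and not visible outside. Just short of the stop the lock catches: let go, the plunger then stays down within 2 mm of the stop, else it springs back to 0. Over 35 N is too hard
- jaw (a joint): how far the sliding jaw is open, m: 0 closed on the lid, 0.045 fully open; it moves stiffly (2.5 N) and stays where it is left
- jaw_grip (a point): centre of the top of the upright pinch fin that stands on the sliding jaw (81 mm above the table); the fin is 14 mm thick (vise x), 26 mm long (vise y) and stands 26 mm above the jaw block, whose top is 55 mm above the table
- jug_lid: yellow plastic jug lid held flat in the vise: disc 90 mm diameter, 10 mm thick, with an upright bar knob on top, 12 mm thick (lid's x), 36 mm long (lid's y), its top 37 mm above the underside; origin at the centre of the underside; about 70 g. The sliding jaw's lip overlaps its edge by 4 mm until the jaw is opened
- thali: round steel plate, 278 mm across the rim, rim 21 mm high, flat floor 4 mm above its underside and about 245 mm across; origin at the centre of the underside. Two katori slots (low rings, 88 mm) lie in its +x half at x 62, y +56 and -56 mm; its -x half is bare. Loose, 0.6 kg
- katori: small steel bowl, 76 mm across, 36 mm high, standing in one slot of the thali; origin under its centre
- glass_a: steel glass, 72 mm across, 110 mm high, standing; origin under its centre
- glass_b: the same sort of steel glass
- sugar_pot: white ceramic sugar pot with lid and two small ears, 88 mm across, 89 mm high; origin under its centre
Things that resemble listed ones, but are neither listed nor needed, are in the scene too. There is more than one size of the jug_lid; the one meant has the size given above.

How it is judged:
By the outcome, as a careful person would: the job done as asked, in the order asked, and still so for the second after the job is handed in, with the robot touching nothing.
It also fails if it takes over 58 s, if anything falls off the work surface, if the arm or the gripper's body presses on something with over 40 N, if the wrist force passes 120 N, or if a joint passes its speed limit or range.

### The arm

A 6-joint arm with a two-finger parallel gripper is mounted at the origin on the work surface. World frame = base frame: x ahead of the robot, y to its left, z up, the work surface at z = 0. Lengths are in m, angles in rad, forces in N, time in s.
With the tool pointing down it reaches from about 0.35 to 0.725 m from the base axis. Payload 6 kg.
Tool frame: the origin (TCP) lies at the very end of the fingers, on their centre line; the grasp point (between the pads) lies 19 mm behind it; z points along the fingers, y is the line along which they close (so a half turn about z gives the same grasp; the last joint's range is limited). The gripper opens to 85 mm and grips with 20 to 120 N. Pads are 22 mm wide; open, the fingers measure 114 mm over their backs; the gripper's body (76 mm by 85 mm) begins 54 mm behind the grasp point. The pads swing forward as they close: fully open they stand 13 mm farther back than shut.
Start: joints at [-0.873, 0.04, 0.085, 0, -1.615, -0.334], TCP at [0.214, -0.561, 0.231] pointing down, gripper open.
Joint ranges: [-2.56, 2.56], [-1.29, 2.01], [-1.08, 1.49], [-3.29, 1.98], [-2.81, -0.18], [-2.99, 2.99]. Speed limits (rad/s): [2.57, 2.57, 3.01, 3.14, 3.14, 3.14].

### API

Orientations are given as a rotation vector (axis times angle).
In Python, from station import ctrl gives the robot as it stands.
- The arm moves only by the tool apply_moves, never from a script. Its argument "deltas" is a list of rows, each an object with "offset": the shift along the tool's x, y, z in cm, a list of three; "twist": the turn, a rotation vector about the tool's x, y, z in degrees, a list of three; "jaw": the finger opening in cm, from 0 to 8.54. A call has 1 to 10 rows; each row shifts and turns the commanded pose from where the row before left it, along the tool's axes as they then stand; what a row does not reach is not made up. A row lasts 1/10 s, in which the tool goes at most 50 mm and 8.59 degrees, less where a joint would pass 70% of its speed; a pose out of reach is approached as far as the arm can. A call with a gripper value outside its range is refused whole. The fingers move at their own pace and stop on an object; the grip force is fixed at half the most. Time passes only in rows, so rows that do not move let the fingers close. It gives the time, the measured TCP pose, the force, the opening and the grip force at its end, in the units of the state.
- ctrl.get_obs(): the state, without advancing time (a new reading comes with each control period).
- ctrl.get_image(name): name is "scene" or "top" or "wrist"; returns the picture (480x640x3 uint8, blue, green, red); there is no depth.
- ctrl.calibration(name): a dict with "K" (3x3 intrinsics, pixels), "dist_coeffs" ([k1, k2, p1, p2, k3] as OpenCV has them; the pictures are not rectified), "rvec" (rotation vector, rad) and "tvec" (3), from world to camera coordinates, as OpenCV has them. Camera axes: x right, y down, z forward; pixel columns grow to the right and rows downward; lengths in m; the calibration is good to about 2 mm. A picture is of the moment at which its call begins: read the wrist's pose just before it. calibration takes no time and is no camera call; for the wrist camera it gives the pose at the moment of the call.
- ctrl.close_job(): hands the job in; it is judged then, once.
The state is a dict: "time": time; "qpos": joint angles; "joint_velocities": joint speeds; "effort": joint torques, N m; "eef_pos": TCP position; "orientation": TCP orientation; "ft_force": force on the tool from outside, world axes, zero at the start; "torque": the same for the moment, N m; "gripper_width": finger opening in m; "gripper_force": force on a finger pad.
Only numpy, scipy, OpenCV 4.12 (cv2) and the standard library are available. Lean on these libraries where they do the work, as an engineer would, in place of code of your own. Each camera call takes 0.05 s, during which the arm holds its last target. There are 200 camera calls.

## Working session

There is one attempt and no reset: what is moved stays moved. The work goes in short steps, Python scripts to look and compute and a tool call to move; the robot and the scene stay as the last step left them, time stands still between calls to the robot, and variables do not carry over. Pictures are saved under pics/ and viewed, at most 12 in all, crops included, and the job is handed in when it is done.

Besides the shell and the picture viewer there is one more tool, called after "Emit:" by a JSON object that holds its "api" and its "payload". apply_moves: Moves the arm, as the interface text tells. Its arguments: {"type":"object","properties":{"deltas":{"type":"array"}},"required":["deltas"]}

```bash
ls; mkdir -p pics
python3 - <<'E'
from station import ctrl
import cv2,numpy as np
for n in ("top","scene"):
    im=ctrl.get_image(n); cv2.imwrite(f"pics/{n}0.png",im)
    c=ctrl.calibration(n); print(n,{k:np.round(v,3).tolist() for k,v in c.items()})
o=ctrl.get_obs(); print({k:np.round(v,3).tolist() for k,v in o.items()})
E
```

```text
pics
top {'K': [[473.166, 0.0, 319.31], [0.0, 473.166, 250.732], [0.0, 0.0, 1.0]], 'dist_coeffs': [-0.031, 0.0, 0.0, 0.0, 0.0], 'rvec': [2.113, -2.066, 0.261], 'tvec': [0.029, 0.592, 0.873]}
scene {'K': [[538.162, 0.0, 319.133], [0.0, 538.162, 243.505], [0.0, 0.0, 1.0]], 'dist_coeffs': [-0.099, 0.0, 0.0, 0.0, 0.0], 'rvec': [2.279, 1.375, -0.359], 'tvec': [-0.302, -0.379, 1.348]}
{'time': 0.1, 'qpos': [-0.873, 0.041, 0.084, -0.0, -1.615, -0.334], 'joint_velocities': [0.001, -0.001, 0.001, 0.003, -0.001, -0.001], 'effort': [-0.006, -36.935, 34.828, 6.952, -0.005, 0.0], 'eef_pos': [0.213, -0.56, 0.23], 'orientation': [0.568, -3.089, -0.002], 'ft_force': [-0.178, 0.421, 1.137], 'torque': [-0.034, -0.038, 0.006], 'gripper_force': 0.0, 'gripper_width': 0.085}
```

View pics/top0.png

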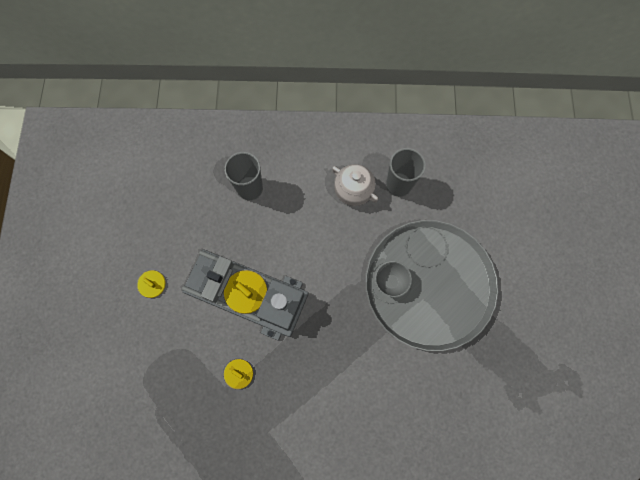

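View pics/scene0.png

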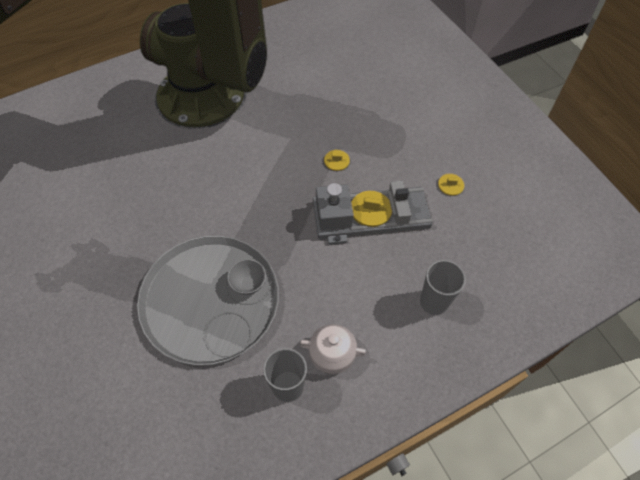

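The top view shows the vise with the lid at (245,291), the plunger head at (279,301) and the fin near (213,277). The thali is at about (432,286), the katori at (393,281) and the empty slot at (427,248). The small yellow lids at (151,284) and (238,374) are decoys. The scene view agrees: plunger (334,190), lid (371,208), fin (400,188).

```bash
cat > h.py <<'E'
import cv2,numpy as np
from station import ctrl
from scipy.spatial.transform import Rotation as R
def cast(cal,px,z):
    px=np.asarray(px,float).reshape(-1,1,2)
    u=cv2.undistortPoints(px,np.array(cal["K"]),np.array(cal["dist_coeffs"])).reshape(-1,2)
    M=cv2.Rodrigues(np.array(cal["rvec"],float))[0]; c=-M.T@np.array(cal["tvec"],float).ravel()
    d=np.c_[u,np.ones(len(u))]@M
    return c+d*((z-c[2])/d[:,2])[:,None]
def proj(cal,P):
    return cv2.projectPoints(np.asarray(P,float).reshape(-1,1,3),np.array(cal["rvec"],float),np.array(cal["tvec"],float),np.array(cal["K"]),np.array(cal["dist_coeffs"]))[0].reshape(-1,2)
def yellow(im):
    h=cv2.cvtColor(im,cv2.COLOR_BGR2HSV); m=cv2.inRange(h,(20,120,60),(38,255,255))
    return sorted(cv2.findContours(m,0,1)[0],key=cv2.contourArea)[::-1]
def tool():
    o=ctrl.get_obs(); return np.array(o["eef_pos"]),R.from_rotvec(o["orientation"]),o
def go(target,yaw_y=None):
    """offset (cm, tool axes) to target; twist about tool z (deg) to bring tool y along world angle yaw_y"""
    p,r,o=tool(); print("off cm",np.round(r.inv().apply(np.array(target)-p)*100,2),end=" ")
    if yaw_y is not None:
        v=r.inv().apply([np.cos(yaw_y),np.sin(yaw_y),0]); a=np.degrees(np.arctan2(-v[0],v[1])); print("twist z",round((a+90)%180-90,1))
    else: print()
E
python3 - <<'E'
from h import *
for n in ("top","scene"):
    im=cv2.imread(f"pics/{n}0.png"); c=ctrl.calibration(n)
    for k in yellow(im)[:3]:
        print(n,"yellow",cv2.contourArea(k)); 
        w=cast(c,k.reshape(-1,2),.030 if cv2.contourArea(k)>1000 else .01).astype(np.float32)
        print(cv2.minEnclosingCircle(w[:,:2]),cv2.fitEllipse(w[:,:2]*1000))
    pl={"top":(279,301),"scene":(334,189)}[n]
    x,y=pl; g=im[y-14:y+14,x-14:x+14].max(2); g=cv2.inRange(g,140,255)
    k=max(cv2.findContours(g,0,1)[0],key=cv2.contourArea); m=k.reshape(-1,2)+[x-14,y-14]
    print("plunger",cv2.minEnclosingCircle(cast(c,m,.109)[:,:2].astype(np.float32)))
    print("fin",cast(c,[{"top":(213,277),"scene":(400,185)}[n]],.081))
    print("thali",cast(c,[{"top":(432,285),"scene":(209,298)}[n]],.021))
    print("slot",cast(c,[{"top":(427,248),"scene":(228,334)}[n]],.006))
    print("kat",cast(c,[{"top":(393,279),"scene":(246,278)}[n]],.04))
im=cv2.imread("pics/top0.png")
a=cv2.resize(im[235:345,175:325],None,fx=5,fy=5,interpolation=2); cv2.imwrite("pics/crop1.png",a)
E
```

```text
top yellow 1390.5Traceback (most recent call last):
  File "<stdin>", line 7, in <module>
cv2.error: OpenCV(4.12.0) /io/opencv/modules/imgproc/src/shapedescr.cpp:201: error: (-215:Assertion failed) count >= 0 && (depth == CV_32F || depth == CV_32S) in function 'minEnclosingCircle'
```

Run:
```python
from h import *
f=lambda w:np.ascontiguousarray(w[:,:2]*1000,dtype=np.float32)
for n in ("top","scene"):
    im=cv2.imread(f"pics/{n}0.png"); c=ctrl.calibration(n)
    for k in yellow(im)[:3]:
        w=f(cast(c,k.reshape(-1,2),.030 if cv2.contourArea(k)>700 else .01))
        print(n,"yellow",cv2.contourArea(k),cv2.minEnclosingCircle(w),cv2.fitEllipse(w))
    x,y={"top":(279,301),"scene":(334,189)}[n]
    g=cv2.inRange(im[y-14:y+14,x-14:x+14].max(2),140,255)
    k=max(cv2.findContours(g,0,1)[0],key=cv2.contourArea); m=k.reshape(-1,2)+[x-14,y-14]
    print("plunger",cv2.minEnclosingCircle(f(cast(c,m,.109))))
    for nm,z,d in (("fin",.081,{"top":(213,277),"scene":(400,185)}),("thali",.021,{"top":(432,285),"scene":(209,298)}),("slot",.006,{"top":(427,248),"scene":(228,334)}),("kat",.04,{"top":(393,279),"scene":(246,278)})):
        print(nm,f(cast(c,[d[n]],z)))
im=cv2.imread("pics/top0.png")
a=cv2.resize(im[235:345,175:325],None,fx=5,fy=5,interpolation=2); cv2.imwrite("pics/crop1.png",a)
```

```text
top yellow 1390.5 ((512.4235229492188, 192.84571838378906), 45.66973876953125) ((513.005859375, 192.99484252929688), (84.65387725830078, 89.3640365600586), 76.3963851928711)
top yellow 661.0 ((348.9474792480469, 199.84022521972656), 29.70062828063965) ((348.8626403808594, 199.87200927734375), (57.20499038696289, 58.03607177734375), 136.30189514160156)
top yellow 572.5 ((527.8577270507812, 395.2298889160156), 29.973115921020508) ((527.7036743164062, 395.0558166503906), (56.96363067626953, 58.167747497558594), 121.50263977050781)
plunger ((484.33380126953125, 116.60517883300781), 14.493305206298828)
fin [[531.4581  248.87273]]
thali [[ 536.2762  -194.07756]]
slot [[ 619.6518  -189.77487]]
kat [[ 543.50366 -109.90299]]
scene yellow 1079.5 ((516.2564086914062, 191.76773071289062), 45.76115798950195) ((516.680419921875, 192.51768493652344), (83.6407699584961, 89.89774322509766), 62.70627212524414)
scene yellow 401.5 ((533.2919921875, 393.7533874511719), 30.0334529876709) ((533.3125610351562, 393.79595947265625), (56.18306350708008, 58.08710479736328), 17.866252899169922)
scene yellow 384.0 ((355.0630798339844, 199.1958465576172), 30.12958526611328) ((354.7584533691406, 198.650390625), (56.84627151489258, 58.29222106933594), 42.50619888305664)
plunger ((485.83544921875, 117.19965362548828), 14.477444648742676)
fin [[522.9693 253.1966]]
thali [[ 547.6874 -191.332 ]]
slot [[ 626.9035  -187.36919]]
kat [[ 550.94574 -111.5068 ]]
```

View pics/crop1.png

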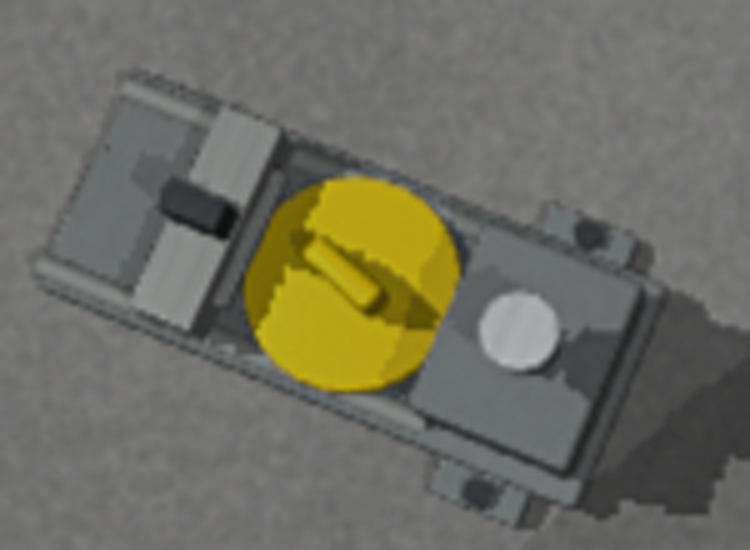

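The crop shows the vise axis running from the plunger (519,330) to the fin (197,205). The knob is turned with respect to the vise, from (315,245) to (370,300).

Run:
```python
from h import *
p,r,o=tool(); c=ctrl.calibration("wrist"); M=cv2.Rodrigues(np.array(c["rvec"],float))[0]; C=-M.T@np.array(c["tvec"]).ravel()
print("cam in tool",r.inv().apply(C-p),"fwd",r.inv().apply(M[2]),"right",r.inv().apply(M[0])); print(c["K"][0])
print(r.as_matrix().round(3))
a=np.radians(69-90)
go([.485,.117,.20],a); go([.50,.16,.23],a)
```

```text
cam in tool [ 0.07117647  0.00070906 -0.14264488] fwd [-2.73494885e-01 -1.81404887e-04  9.61873440e-01] right [7.30566956e-04 9.99999655e-01 3.96321527e-04]
[431.78847636   0.         316.95264708]
[[-0.935 -0.356 -0.001]
 [-0.356  0.935  0.001]
 [ 0.     0.002 -1.   ]]
off cm [-49.48  53.64   3.12] twist z -48.2
off cm [-52.41  57.13   0.12] twist z -48.2
```

Emit:
{"api": "apply_moves", "payload": {"deltas": [{"offset": [-3, 3.25, 0], "twist": [0, 0, 0], "jaw": 0}, {"offset": [-3, 3.25, 0], "twist": [0, 0, 0], "jaw": 0}, {"offset": [-3, 3.25, 0], "twist": [0, 0, 0], "jaw": 0}, {"offset": [-3, 3.25, 0], "twist": [0, 0, 0], "jaw": 0}, {"offset": [-3, 3.25, 0], "twist": [0, 0, 0], "jaw": 0}, {"offset": [-3, 3.25, 0], "twist": [0, 0, 0], "jaw": 0}, {"offset": [-3, 3.25, 0], "twist": [0, 0, 0], "jaw": 0}, {"offset": [-3, 3.25, 0], "twist": [0, 0, 0], "jaw": 0}, {"offset": [-3, 3.25, 0], "twist": [0, 0, 0], "jaw": 0}, {"offset": [-3, 3.25, 0], "twist": [0, 0, 0], "jaw": 0}]}}

```text
time: 1.1
eef_pos: [0.3783, -0.1484, 0.2312]
orientation: [-0.568, 3.089, 0.0]
ft_force: [1.5, 0.4, 0.1]
gripper_width: 0.0001
gripper_force: 0.0
```

Emit:
{"api": "apply_moves", "payload": {"deltas": [{"offset": [-3, 3.2, 0.4], "twist": [0, 0, 0], "jaw": 0}, {"offset": [-3, 3.2, 0.4], "twist": [0, 0, 0], "jaw": 0}, {"offset": [-3, 3.2, 0.4], "twist": [0, 0, 0], "jaw": 0}, {"offset": [-3, 3.2, 0.4], "twist": [0, 0, 0], "jaw": 0}, {"offset": [-3, 3.2, 0.4], "twist": [0, 0, 0], "jaw": 0}, {"offset": [-3, 3.2, 0.4], "twist": [0, 0, 0], "jaw": 0}, {"offset": [0, 0, 0], "twist": [0, 0, -8], "jaw": 0}, {"offset": [0, 0, 0], "twist": [0, 0, -8], "jaw": 0}, {"offset": [0, 0, 0], "twist": [0, 0, -8], "jaw": 0}, {"offset": [0, 0, 0], "twist": [0, 0, -8], "jaw": 0}]}}

```text
time: 2.1
eef_pos: [0.4779, 0.0934, 0.2068]
orientation: [1.406, -2.808, -0.0]
ft_force: [0.2, -0.2, -0.1]
gripper_width: -0.0
gripper_force: 0.0
```

Emit:
{"api": "apply_moves", "payload": {"deltas": [{"offset": [0, 0, 0], "twist": [0, 0, -8], "jaw": 0}, {"offset": [0, 0, 0], "twist": [0, 0, -8], "jaw": 0}, {"offset": [0, 0, 0], "twist": [0, 0, 0], "jaw": 0}]}}

```text
time: 2.4
eef_pos: [0.4779, 0.0933, 0.2069]
orientation: [1.777, -2.59, -0.001]
ft_force: [0.5, -0.7, 0.5]
gripper_width: 0.0001
gripper_force: 0.0
```

Run:
```python
from h import *
p,r,o=tool(); c=ctrl.calibration("wrist"); im=ctrl.get_image("wrist"); cv2.imwrite("pics/w1.png",im)
import pickle; pickle.dump(c,open("w1.pkl","wb"))
print(p,r.as_matrix().round(3),o["ft_force"],o["gripper_width"])
print(proj(c,[[.485,.117,.109],[.514,.1925,.057]]))
go([.485,.117,.13],np.radians(-21))
```

```text
[0.47793093 0.09325602 0.2068807 ] [[-0.36  -0.933 -0.001]
 [-0.933  0.36  -0.   ]
 [ 0.     0.001 -1.   ]] [ 0.49688055 -0.67076205  0.50359385] 8.574830228685136e-05
[[317.07415547 268.19622268]
 [317.05985549 341.48342026]]
off cm [-2.47  0.21  7.7 ] twist z -0.3
```

View pics/w1.png

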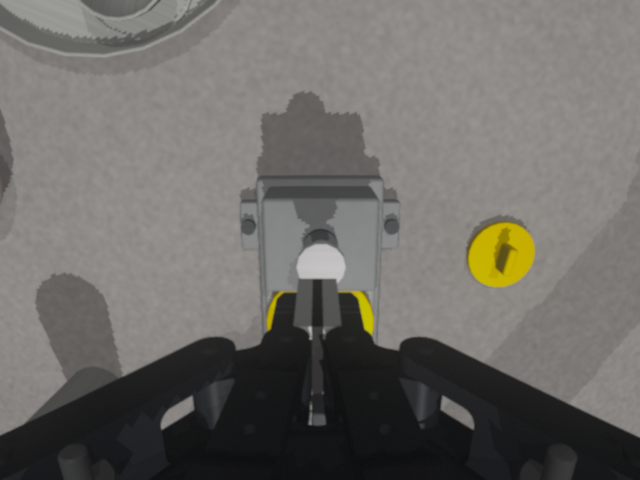

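The wrist view shows the plunger head at about (321,267) and the vise edges vertical in the picture. So the tool is aligned with the vise, and the head lies about 3–4 mm off along tool y.

Emit:
{"api": "apply_moves", "payload": {"deltas": [{"offset": [-1.2, 0.17, 2], "twist": [0, 0, 0], "jaw": 0}, {"offset": [-1.2, 0.17, 2], "twist": [0, 0, 0], "jaw": 0}, {"offset": [0, 0, 2], "twist": [0, 0, 0], "jaw": 0}, {"offset": [0, 0, 2], "twist": [0, 0, 0], "jaw": 0}, {"offset": [0, 0, 1], "twist": [0, 0, 0], "jaw": 0}, {"offset": [0, 0, 0.4], "twist": [0, 0, 0], "jaw": 0}, {"offset": [0, 0, 0], "twist": [0, 0, 0], "jaw": 0}]}}

```text
time: 3.15
eef_pos: [0.4837, 0.1168, 0.1134]
orientation: [1.774, -2.592, 0.0]
ft_force: [-0.1, -0.6, 0.9]
gripper_width: 0.0001
gripper_force: 0.0
```

Run:
```python
from h import *
c=ctrl.calibration("wrist"); im=ctrl.get_image("wrist"); cv2.imwrite("pics/w2.png",im[150:350,200:440])
print(tool()[0],ctrl.get_obs()["ft_force"]); go([.4845,.1175,.10],np.radians(-21))
```

```text
[0.4839754  0.11691387 0.11413852] [-0.07406932  0.19763678  0.67111963]
off cm [-0.07 -0.03  1.41] twist z -0.2
```

View pics/w2.png

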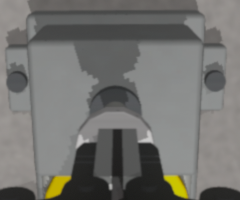

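The fingertips are over the middle of the head, so I start pressing.

Emit:
{"api": "apply_moves", "payload": {"deltas": [{"offset": [0, 0, 0.2], "twist": [0, 0, 0], "jaw": 0}, {"offset": [0, 0, 0.2], "twist": [0, 0, 0], "jaw": 0}, {"offset": [0, 0, 0.2], "twist": [0, 0, 0], "jaw": 0}, {"offset": [0, 0, 0.2], "twist": [0, 0, 0], "jaw": 0}, {"offset": [0, 0, 0.2], "twist": [0, 0, 0], "jaw": 0}, {"offset": [0, 0, 0], "twist": [0, 0, 0], "jaw": 0}]}}

```text
time: 3.8
eef_pos: [0.484, 0.117, 0.1042]
orientation: [-1.775, 2.59, -0.0]
ft_force: [-1.5, 0.2, 4.1]
gripper_width: 0.0001
gripper_force: 2.0
```

Emit:
{"api": "apply_moves", "payload": {"deltas": [{"offset": [0, 0, 0.1], "twist": [0, 0, 0], "jaw": 0}, {"offset": [0, 0, 0], "twist": [0, 0, 0], "jaw": 0}]}}

```text
time: 4.0
eef_pos: [0.4839, 0.117, 0.1033]
orientation: [-1.775, 2.59, -0.0]
ft_force: [-1.5, 0.5, 4.3]
gripper_width: 0.0
gripper_force: 2.5
```

Emit:
{"api": "apply_moves", "payload": {"deltas": [{"offset": [0, 0, 0.1], "twist": [0, 0, 0], "jaw": 0}, {"offset": [0, 0, 0.1], "twist": [0, 0, 0], "jaw": 0}, {"offset": [0, 0, 0.1], "twist": [0, 0, 0], "jaw": 0}]}}

```text
time: 4.3
eef_pos: [0.484, 0.117, 0.1005]
orientation: [-1.775, 2.59, -0.0]
ft_force: [-3.4, 0.1, 7.7]
gripper_width: 0.0001
gripper_force: 3.2
```

Emit:
{"api": "apply_moves", "payload": {"deltas": [{"offset": [0, 0, 0], "twist": [0, 0, 0], "jaw": 0}]}}

```text
time: 4.4
eef_pos: [0.484, 0.117, 0.1003]
orientation: [-1.775, 2.59, -0.0]
ft_force: [-1.2, 1.5, 5.7]
gripper_width: -0.0002
gripper_force: 2.6
```

Emit:
{"api": "apply_moves", "payload": {"deltas": [{"offset": [0, 0, 0.1], "twist": [0, 0, 0], "jaw": 0}, {"offset": [0, 0, 0], "twist": [0, 0, 0], "jaw": 0}]}}

```text
time: 4.6
eef_pos: [0.484, 0.117, 0.0994]
orientation: [-1.775, 2.59, -0.0]
ft_force: [-1.5, 0.7, 5.4]
gripper_width: -0.0
gripper_force: 2.7
```

Emit:
{"api": "apply_moves", "payload": {"deltas": [{"offset": [0, 0, 0.1], "twist": [0, 0, 0], "jaw": 0}, {"offset": [0, 0, 0], "twist": [0, 0, 0], "jaw": 0}]}}

```text
time: 4.8
eef_pos: [0.484, 0.117, 0.0984]
orientation: [-1.775, 2.59, -0.001]
ft_force: [-2.6, -0.2, 5.5]
gripper_width: -0.0001
gripper_force: 2.8
```

Emit:
{"api": "apply_moves", "payload": {"deltas": [{"offset": [0, 0, 0.1], "twist": [0, 0, 0], "jaw": 0}, {"offset": [0, 0, 0], "twist": [0, 0, 0], "jaw": 0}]}}

```text
time: 5.0
eef_pos: [0.484, 0.117, 0.0974]
orientation: [-1.775, 2.59, -0.0]
ft_force: [-2.8, -0.0, 5.4]
gripper_width: -0.0002
gripper_force: 2.9
```

Emit:
{"api": "apply_moves", "payload": {"deltas": [{"offset": [0, 0, 0.1], "twist": [0, 0, 0], "jaw": 0}, {"offset": [0, 0, 0], "twist": [0, 0, 0], "jaw": 0}]}}

```text
time: 5.2
eef_pos: [0.484, 0.117, 0.0964]
orientation: [-1.775, 2.59, -0.001]
ft_force: [-2.0, 0.9, 5.9]
gripper_width: 0.0004
gripper_force: 2.9
```

Emit:
{"api": "apply_moves", "payload": {"deltas": [{"offset": [0, 0, 0.1], "twist": [0, 0, 0], "jaw": 0}, {"offset": [0, 0, 0], "twist": [0, 0, 0], "jaw": 0}]}}

```text
time: 5.4
eef_pos: [0.484, 0.117, 0.0955]
orientation: [-1.775, 2.59, -0.001]
ft_force: [-2.6, 0.5, 5.7]
gripper_width: 0.0
gripper_force: 3.0
```

Emit:
{"api": "apply_moves", "payload": {"deltas": [{"offset": [0, 0, 0.1], "twist": [0, 0, 0], "jaw": 0}, {"offset": [0, 0, 0], "twist": [0, 0, 0], "jaw": 0}]}}

```text
time: 5.6
eef_pos: [0.484, 0.117, 0.0945]
orientation: [-1.775, 2.59, -0.001]
ft_force: [-1.6, 0.8, 6.7]
gripper_width: 0.0
gripper_force: 3.1
```

Emit:
{"api": "apply_moves", "payload": {"deltas": [{"offset": [0, 0, 0.1], "twist": [0, 0, 0], "jaw": 0}, {"offset": [0, 0, 0], "twist": [0, 0, 0], "jaw": 0}]}}

```text
time: 5.8
eef_pos: [0.484, 0.117, 0.0934]
orientation: [-1.775, 2.59, -0.0]
ft_force: [-2.7, 0.1, 5.4]
gripper_width: 0.0003
gripper_force: 3.0
```

Emit:
{"api": "apply_moves", "payload": {"deltas": [{"offset": [0, 0, 0.1], "twist": [0, 0, 0], "jaw": 0}, {"offset": [0, 0, 0], "twist": [0, 0, 0], "jaw": 0}]}}

```text
time: 6.0
eef_pos: [0.484, 0.117, 0.0921]
orientation: [-1.775, 2.59, -0.0]
ft_force: [-0.4, 1.2, 4.3]
gripper_width: -0.0001
gripper_force: 2.3
```

The force dropped here, so the lock is probably catching. I'll use finer steps from this point.

Emit:
{"api": "apply_moves", "payload": {"deltas": [{"offset": [0, 0, 0.05], "twist": [0, 0, 0], "jaw": 0}, {"offset": [0, 0, 0], "twist": [0, 0, 0], "jaw": 0}]}}

```text
time: 6.2
eef_pos: [0.4839, 0.117, 0.0912]
orientation: [-1.775, 2.591, -0.0]
ft_force: [0.5, 0.7, 3.8]
gripper_width: -0.0004
gripper_force: 2.3
```

Emit:
{"api": "apply_moves", "payload": {"deltas": [{"offset": [0, 0, 0.05], "twist": [0, 0, 0], "jaw": 0}, {"offset": [0, 0, 0], "twist": [0, 0, 0], "jaw": 0}]}}

```text
time: 6.4
eef_pos: [0.484, 0.117, 0.091]
orientation: [-1.775, 2.591, -0.0]
ft_force: [-1.2, -0.5, 6.6]
gripper_width: -0.0002
gripper_force: 3.4
```

Emit:
{"api": "apply_moves", "payload": {"deltas": [{"offset": [0, 0, 0.05], "twist": [0, 0, 0], "jaw": 0}, {"offset": [0, 0, 0], "twist": [0, 0, 0], "jaw": 0}]}}

```text
time: 6.6
eef_pos: [0.484, 0.117, 0.091]
orientation: [-1.776, 2.59, -0.001]
ft_force: [-3.0, 0.5, 9.4]
gripper_width: -0.0002
gripper_force: 4.6
```

Emit:
{"api": "apply_moves", "payload": {"deltas": [{"offset": [0, 0, 0.1], "twist": [0, 0, 0], "jaw": 0}, {"offset": [0, 0, 0], "twist": [0, 0, 0], "jaw": 0}]}}

```text
time: 6.8
eef_pos: [0.484, 0.117, 0.0909]
orientation: [-1.776, 2.59, -0.001]
ft_force: [-6.6, -0.4, 13.4]
gripper_width: -0.0003
gripper_force: 7.0
```

The plunger is against its stop: z stays at 0.091, about 18 mm down, while the force rises to 13 N. I lift off and move to a place where the wrist camera sees both fin and knob.

Emit:
{"api": "apply_moves", "payload": {"deltas": [{"offset": [0, 0, -0.3], "twist": [0, 0, 0], "jaw": 0}, {"offset": [0, 0, -1.2], "twist": [0, 0, 0], "jaw": 0}, {"offset": [0, 0, -3.2], "twist": [0, 0, 0], "jaw": 0}, {"offset": [0, 0, -3.2], "twist": [0, 0, 0], "jaw": 4}, {"offset": [-3.8, 0, -3.1], "twist": [0, 0, 0], "jaw": 4}, {"offset": [-3.8, 0, 0], "twist": [0, 0, 0], "jaw": 4}, {"offset": [-3.8, 0, 0], "twist": [0, 0, 0], "jaw": 4}, {"offset": [-3.8, 0, 0], "twist": [0, 0, 0], "jaw": 4}, {"offset": [0, 0, 0], "twist": [0, 0, 0], "jaw": 4}, {"offset": [0, 0, 0], "twist": [0, 0, 0], "jaw": 4}]}}

```text
time: 7.8
eef_pos: [0.5382, 0.2589, 0.1975]
orientation: [1.775, -2.589, 0.0]
ft_force: [-0.2, -0.0, 0.2]
gripper_width: 0.0399
gripper_force: 0.0
```

Run:
```python
from h import *
import pickle
p,r,o=tool(); c=ctrl.calibration("wrist"); im=ctrl.get_image("wrist"); cv2.imwrite("pics/w3.png",im)
pickle.dump((c,p),open("w3.pkl","wb")); print(p,o["ft_force"],o["gripper_width"])
k=yellow(im)[0]; w=cast(c,k.reshape(-1,2),.030)*1000; print(cv2.contourArea(k),cv2.minEnclosingCircle(np.ascontiguousarray(w[:,:2],dtype=np.float32)))
```

```text
[0.53820912 0.25892475 0.19753513] [-0.19623484 -0.03039291  0.22278918] 0.03986155507403965
12803.0 ((512.1486206054688, 193.3785858154297), 44.84895706176758)
```

View pics/w3.png

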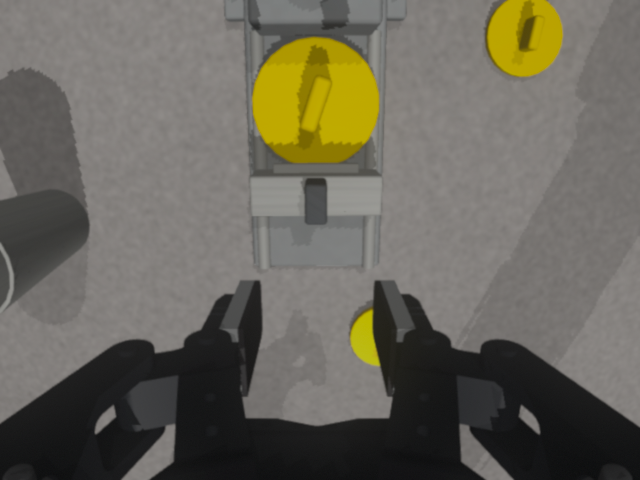

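The wrist picture shows the fin at columns 305–327, its far top edge at row 224. The lid is centred at (316,102), with the knob running from about (323,80) to (310,130).

Run:
```python
from h import *
import pickle
c,p=pickle.load(open("w3.pkl","rb")); im=cv2.imread("pics/w3.png")
L=np.array([.5132,.193]); Y=np.array([np.cos(np.radians(69)),np.sin(np.radians(69))]); X=np.array([Y[1],-Y[0]])
for nm,px,z in (("fin far edge",[(305,224),(316,224),(327,224)],.081),("block L/R",[(250,215),(382,215)],.055),("base edges",[(255,268),(379,268)],.02)):
    w=cast(c,px,z)[:,:2]-L; print(nm,np.round(np.c_[w@X,w@Y]*1000,1).tolist())
g=im.max(2)[20:170,250:385]; sub=im[70:145,295:340]
h=cv2.cvtColor(im,cv2.COLOR_BGR2HSV); m=cv2.inRange(h,(20,120,205),(38,255,255)); m[:, :250]=0;m[:,385:]=0
print("bright",np.percentile(h[60:145,260:375,2],[5,50,90,97,99]))
d=cv2.resize(im[60:150,250:385],None,fx=4,fy=4,interpolation=2); cv2.imwrite("pics/crop3.png",d)
b=np.vstack([im[70:145:6,295:340:3,1]]); print(b)
d1=proj(c,[[.5132,.193,.057]]); print(d1)
```

```text
fin far edge [[5.2, 72.8], [-1.7, 72.8], [-8.5, 72.8]]
block L/R [[43.5, 73.6], [-46.7, 73.7]]
base edges [[47.0, 126.0], [-51.6, 126.2]]
bright [133. 190. 191. 191. 191.]
[[170 170 168 133 126 126 126 126 126 126 126 140 170 170 170]
 [169 169 135 125 125 125 125 116 127 117 120 124 167 170 170]
 [170 169 157 125 125 125 119 155 167 168 168 161 140 170 170]
 [170 160 126 125 125 116 146 166 167 168 168 153 159 170 170]
 [167 126 125 125 122 130 162 167 168 169 160 145 170 169 170]
 [170 154 125 124 112 155 167 168 169 166 142 168 170 170 170]
 [170 133 125 114 141 166 167 169 170 153 161 170 169 170 170]
 [169 165 123 122 161 167 169 171 160 146 170 170 170 170 170]
 [170 142 108 150 167 169 170 167 142 169 171 170 170 170 170]
 [169 165 134 165 168 170 171 153 142 170 171 171 170 170 170]
 [169 141 106 113 133 150 151 120 141 169 170 171 171 171 171]
 [163 117 104 104 104 105 108 123 131 170 170 170 171 170 170]
 [157 131 104 104 104 105 121 122 123 158 168 155 130 165 163]]
[[313.21613992 103.54864073]]
```

View pics/crop3.png

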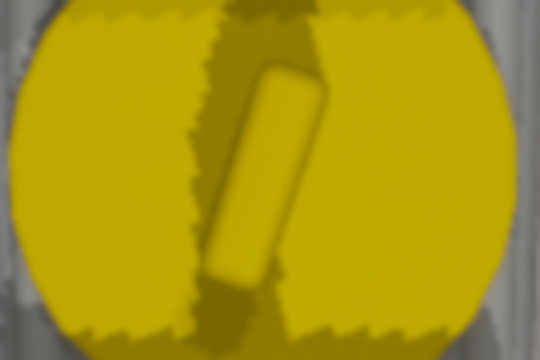

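Run:
```python
from h import *
import pickle
c,p=pickle.load(open("w3.pkl","rb"))
w=cast(c,[(323.25,79),(308.25,130),(315.8,104.5)],.057)[:,:2]; d=w[1]-w[0]
print("knob",w.round(4).tolist(),np.hypot(*d),"axis deg",np.degrees(np.arctan2(d[1],d[0])))
L=np.array([.5132,.193]); a=np.radians(69); Y=np.array([np.cos(a),np.sin(a)]); X=np.array([Y[1],-Y[0]])
f=L-.0018*X+.0598*Y; print("fin",f); go([*f,.060],a-np.pi/2)
```

```text
knob [[0.5019, 0.1812], [0.5222, 0.2073], [0.5119, 0.1941]] 0.03311415542003006 axis deg 52.13770510318914
fin [0.53294996 0.24947317]
off cm [ 1.    0.17 13.83] twist z -0.1
```

Emit:
{"api": "apply_moves", "payload": {"deltas": [{"offset": [0.5, 0.1, 2.8], "twist": [0, 0, 0], "jaw": 4}, {"offset": [0.5, 0.1, 3], "twist": [0, 0, 0], "jaw": 4}, {"offset": [0, 0, 3], "twist": [0, 0, 0], "jaw": 4}, {"offset": [0, 0, 2], "twist": [0, 0, 0], "jaw": 4}, {"offset": [0, 0, 1.5], "twist": [0, 0, 0], "jaw": 4}, {"offset": [0, 0, 1], "twist": [0, 0, 0], "jaw": 4}, {"offset": [0, 0, 0], "twist": [0, 0, 0], "jaw": 4}]}}

```text
time: 8.55
eef_pos: [0.5326, 0.2494, 0.065]
orientation: [1.774, -2.591, -0.0]
ft_force: [0.9, -0.7, 0.2]
gripper_width: 0.0398
gripper_force: 0.0
```

Emit:
{"api": "apply_moves", "payload": {"deltas": [{"offset": [0, 0, 0.4], "twist": [0, 0, 0], "jaw": 4}, {"offset": [0, 0, 0], "twist": [0, 0, 0], "jaw": 2.5}, {"offset": [0, 0, 0], "twist": [0, 0, 0], "jaw": 1}, {"offset": [0, 0, 0], "twist": [0, 0, 0], "jaw": 1}, {"offset": [0, 0, 0], "twist": [0, 0, 0], "jaw": 1}]}}

```text
time: 9.05
eef_pos: [0.5352, 0.2496, 0.063]
orientation: [-1.773, 2.589, -0.004]
ft_force: [9.9, -3.4, -4.1]
gripper_width: 0.0125
gripper_force: 61.1
```

The fin is gripped with a small sideways load. I ease that off and slide the jaw.

Emit:
{"api": "apply_moves", "payload": {"deltas": [{"offset": [0, -0.2, 0], "twist": [0, 0, 0], "jaw": 1}, {"offset": [-0.5, 0, 0], "twist": [0, 0, 0], "jaw": 1}, {"offset": [-0.5, 0, 0], "twist": [0, 0, 0], "jaw": 1}, {"offset": [-0.5, 0, 0], "twist": [0, 0, 0], "jaw": 1}, {"offset": [0, 0, 0], "twist": [0, 0, 0], "jaw": 1}]}}

```text
time: 9.55
eef_pos: [0.541, 0.2643, 0.063]
orientation: [-1.776, 2.589, -0.0]
ft_force: [-0.2, -1.0, 5.1]
gripper_width: 0.0126
gripper_force: 62.3
```

Emit:
{"api": "apply_moves", "payload": {"deltas": [{"offset": [-0.5, 0, 0], "twist": [0, 0, 0], "jaw": 1}, {"offset": [-0.5, 0, 0], "twist": [0, 0, 0], "jaw": 1}, {"offset": [-0.5, 0, 0], "twist": [0, 0, 0], "jaw": 1}, {"offset": [-0.5, 0, 0], "twist": [0, 0, 0], "jaw": 1}, {"offset": [-0.5, 0, 0], "twist": [0, 0, 0], "jaw": 1}, {"offset": [-0.4, 0, 0], "twist": [0, 0, 0], "jaw": 1}, {"offset": [-0.2, 0, 0], "twist": [0, 0, 0], "jaw": 1}, {"offset": [0, 0, 0], "twist": [0, 0, 0], "jaw": 1}]}}

```text
time: 10.35
eef_pos: [0.5514, 0.2916, 0.0629]
orientation: [1.775, -2.59, 0.003]
ft_force: [-3.5, -5.3, 6.7]
gripper_width: 0.0123
gripper_force: 62.6
```

Emit:
{"api": "apply_moves", "payload": {"deltas": [{"offset": [-0.2, 0, 0], "twist": [0, 0, 0], "jaw": 1}, {"offset": [0, 0, 0], "twist": [0, 0, 0], "jaw": 1}]}}

```text
time: 10.55
eef_pos: [0.5515, 0.2917, 0.0629]
orientation: [1.772, -2.587, 0.005]
ft_force: [-7.3, -11.5, 11.5]
gripper_width: 0.0126
gripper_force: 63.0
```

The jaw is at its end, 45 mm open. I relieve the load, open the fingers and rise.

Emit:
{"api": "apply_moves", "payload": {"deltas": [{"offset": [0.25, 0, 0], "twist": [0, 0, 0], "jaw": 1}, {"offset": [0, 0, 0], "twist": [0, 0, 0], "jaw": 4}, {"offset": [0, 0, 0], "twist": [0, 0, 0], "jaw": 4}, {"offset": [0, 0, 0], "twist": [0, 0, 0], "jaw": 4}, {"offset": [0, 0, -2.5], "twist": [0, 0, 0], "jaw": 4}, {"offset": [0, 0, -3.5], "twist": [0, 0, 0], "jaw": 4}, {"offset": [0, 0, -3.5], "twist": [0, 0, 0], "jaw": 4}, {"offset": [0, 0, -3.5], "twist": [0, 0, 0], "jaw": 4}, {"offset": [2, 0, -1], "twist": [0, 0, 0], "jaw": 4}, {"offset": [0, 0, 0], "twist": [0, 0, 0], "jaw": 4}]}}

```text
time: 11.55
eef_pos: [0.5447, 0.2728, 0.205]
orientation: [-1.773, 2.588, 0.0]
ft_force: [0.8, -0.1, 0.2]
gripper_width: 0.0399
gripper_force: 0.0
```

Run:
```python
from h import *
import pickle
p,r,o=tool(); c=ctrl.calibration("wrist"); im=ctrl.get_image("wrist"); cv2.imwrite("pics/w4.png",im)
pickle.dump((c,p),open("w4.pkl","wb")); print(p,o["ft_force"],o["gripper_width"])
t=ctrl.get_image("top"); cv2.imwrite("pics/top4.png",t)
print(proj(c,[[.5119,.1941,.057]]))
```

```text
[0.54469688 0.27283504 0.20496578] [ 0.77957583 -0.08987325  0.16256311] 0.03987469129663764
[[318.16138205  78.59567752]]
```

View pics/w4.png

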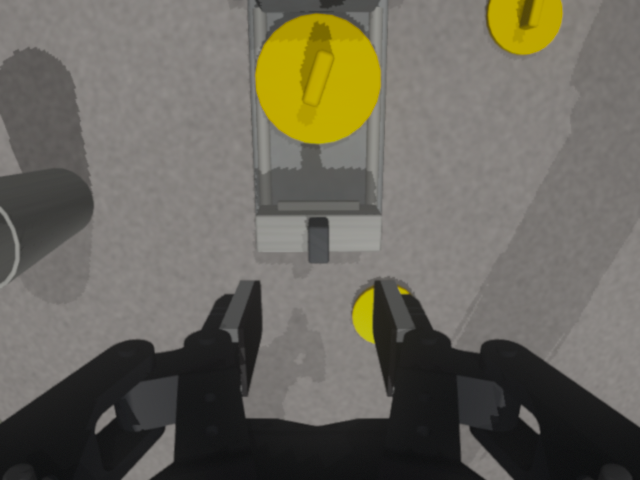

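The jaw stands open at row ~230 and the lid lies free, knob at (318,79) as predicted.

Run:
```python
from h import *
go([.5137,.1934,.036],np.radians(52.1+90))
# thali rim from top view
t=cv2.imread("pics/top4.png"); c=ctrl.calibration("top")
for nm,z,px in (("rim L/R",.021,[(366,281),(498,289)]),("rim T/B",.021,[(436,221),(431,351)]),("kat",.036,[(377,280),(411,280),(393,262)])):
    print(nm,cast(c,px,z)[:,:2].round(4).tolist())
x0,y0,x1,y1=355,210,510,365
g=cv2.GaussianBlur(cv2.cvtColor(t,6)[y0:y1,x0:x1],(5,5),1)
print(np.round(cv2.HoughCircles(g,cv2.HOUGH_GRADIENT,1.5,200,param1=80,param2=20,minRadius=58,maxRadius=72)+np.array([x0,y0,0]),1))
cv2.imwrite("pics/th.png",cv2.resize(t[y0:y1,x0:x1],None,fx=3,fy=3))
```

```text
off cm [ 8.56 -0.07 16.54] twist z 16.7
rim L/R [[0.5417, -0.0565], [0.5308, -0.3321]]
rim T/B [[0.6763, -0.2078], [0.4013, -0.1874]]
kat [[0.5415, -0.0776], [0.543, -0.1475], [0.5801, -0.1111]]
[[[433.8 285.8  62.8]]]
```

Emit:
{"api": "apply_moves", "payload": {"deltas": [{"offset": [2.9, 0, 1], "twist": [0, 0, 0], "jaw": 4}, {"offset": [2.9, 0, 1], "twist": [0, 0, 0], "jaw": 4}, {"offset": [2.75, -0.05, 1], "twist": [0, 0, 0], "jaw": 4}, {"offset": [0, 0, 0.5], "twist": [0, 0, 8.4], "jaw": 4}, {"offset": [0, 0, 1], "twist": [0, 0, 8.4], "jaw": 4}, {"offset": [0, 0, 3], "twist": [0, 0, 0], "jaw": 4}, {"offset": [0, 0, 3], "twist": [0, 0, 0], "jaw": 4}, {"offset": [0, 0, 2.5], "twist": [0, 0, 0], "jaw": 4}, {"offset": [0, 0, 1.5], "twist": [0, 0, 0], "jaw": 4}, {"offset": [0, 0, 0], "twist": [0, 0, 0], "jaw": 4}]}}

```text
time: 12.65
eef_pos: [0.5121, 0.1924, 0.0534]
orientation: [1.376, -2.818, 0.001]
ft_force: [-0.3, 0.3, -0.6]
gripper_width: 0.0396
gripper_force: 0.0
```

Run:
```python
from h import *
print(tool()[2]["ft_force"]); go([.5137,.1934,.036],np.radians(52.1+90))
```

```text
[-0.31058398  0.33809272 -0.63016309]
off cm [-0.18 -0.07  1.74] twist z -0.1
```

Emit:
{"api": "apply_moves", "payload": {"deltas": [{"offset": [-0.15, -0.05, 0.7], "twist": [0, 0, 0], "jaw": 4}, {"offset": [0, 0, 0.6], "twist": [0, 0, 0], "jaw": 4}, {"offset": [0, 0, 0.4], "twist": [0, 0, 0], "jaw": 4}, {"offset": [0, 0, 0], "twist": [0, 0, 0], "jaw": 2.5}, {"offset": [0, 0, 0], "twist": [0, 0, 0], "jaw": 0.8}, {"offset": [0, 0, 0], "twist": [0, 0, 0], "jaw": 0.8}, {"offset": [0, 0, 0], "twist": [0, 0, 0], "jaw": 0.8}]}}

```text
time: 13.35
eef_pos: [0.5153, 0.1942, 0.0404]
orientation: [-1.378, 2.822, 0.0]
ft_force: [0.7, 1.2, 1.0]
gripper_width: 0.0105
gripper_force: 61.8
```

Emit:
{"api": "apply_moves", "payload": {"deltas": [{"offset": [0, 0, -0.5], "twist": [0, 0, 0], "jaw": 0.8}, {"offset": [0, 0, -1.5], "twist": [0, 0, 0], "jaw": 0.8}, {"offset": [0, 0, -2], "twist": [0, 0, 0], "jaw": 0.8}, {"offset": [0, 0, -3], "twist": [0, 0, 0], "jaw": 0.8}, {"offset": [0, 0, -3], "twist": [0, 0, 0], "jaw": 0.8}, {"offset": [0, 0, -3], "twist": [0, 0, 0], "jaw": 0.8}, {"offset": [0, 0, 0], "twist": [0, 0, 0], "jaw": 0.8}]}}

```text
time: 14.05
eef_pos: [0.5171, 0.1947, 0.1767]
orientation: [-1.374, 2.815, 0.0]
ft_force: [0.7, -0.1, 0.7]
gripper_width: 0.0105
gripper_force: 61.6
```

Run:
```python
from h import *
s=ctrl.get_image("scene"); cv2.imwrite("pics/s5.png",cv2.resize(s[90:390,100:500],None,fx=2,fy=2))
print(tool()[2]["ft_force"]); go([.4975,-.2355,.16])
```

```text
[-0.41492917  0.22179307 -0.32346131]
off cm [ 35.07 -24.98   1.22]
```

View pics/s5.png

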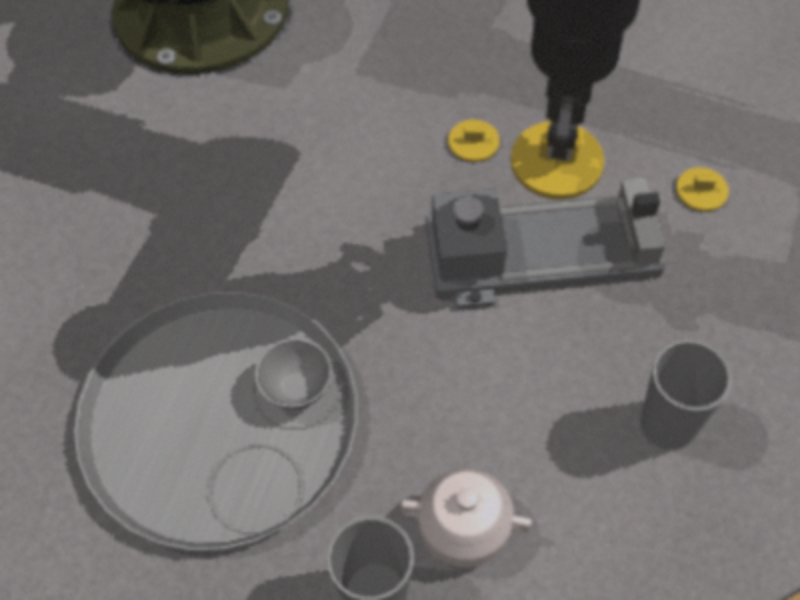

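The lid hangs level in the gripper, the plunger stays down and the jaw stays open. I carry the lid to the thali.

Emit:
{"api": "apply_moves", "payload": {"deltas": [{"offset": [2, -1.4, 0], "twist": [0, 0, 0], "jaw": 0.8}, {"offset": [3.5, -2.5, 0], "twist": [0, 0, 0], "jaw": 0.8}, {"offset": [3.5, -2.5, 0], "twist": [0, 0, 0], "jaw": 0.8}, {"offset": [3.5, -2.5, 0], "twist": [0, 0, 0], "jaw": 0.8}, {"offset": [3.5, -2.5, 0], "twist": [0, 0, 0], "jaw": 0.8}, {"offset": [3.5, -2.5, 0], "twist": [0, 0, 0], "jaw": 0.8}, {"offset": [3.5, -2.5, 0], "twist": [0, 0, 0], "jaw": 0.8}, {"offset": [3.5, -2.5, 0], "twist": [0, 0, 0], "jaw": 0.8}, {"offset": [3.5, -2.5, 0], "twist": [0, 0, 0], "jaw": 0.8}, {"offset": [3.5, -2.5, 0], "twist": [0, 0, 0], "jaw": 0.8}]}}

```text
time: 15.1
eef_pos: [0.4967, -0.2187, 0.1696]
orientation: [1.378, -2.823, -0.001]
ft_force: [0.9, 0.3, -0.6]
gripper_width: 0.0104
gripper_force: 61.6
```

Emit:
{"api": "apply_moves", "payload": {"deltas": [{"offset": [1.6, -1.1, 0], "twist": [0, 0, 0], "jaw": 0.8}, {"offset": [0, 0, 3], "twist": [0, 0, 0], "jaw": 0.8}, {"offset": [0, 0, 3], "twist": [0, 0, 0], "jaw": 0.8}, {"offset": [0, 0, 2], "twist": [0, 0, 0], "jaw": 0.8}, {"offset": [0, 0, 0], "twist": [0, 0, 0], "jaw": 0.8}]}}

```text
time: 15.6
eef_pos: [0.4938, -0.2359, 0.0858]
orientation: [1.375, -2.819, -0.008]
ft_force: [0.4, 0.5, -0.0]
gripper_width: 0.0103
gripper_force: 61.6
```

Run:
```python
from h import *
t=ctrl.get_image("top"); cv2.imwrite("pics/t6.png",cv2.resize(t[200:370,340:520],None,fx=3,fy=3))
print(tool()[2]["ft_force"]); go([.4975,-.2355,.0244])
c=ctrl.calibration("scene"); im=ctrl.get_image("scene")
for k in yellow(im)[:1]:
    w=cast(c,k.reshape(-1,2),tool()[0][2]-.0104)*1000; print(cv2.contourArea(k),cv2.minEnclosingCircle(np.ascontiguousarray(w[:,:2],dtype=np.float32)))
```

```text
[-0.26883767  0.55245987  0.87713373]
off cm [-0.23 -0.16  6.4 ] 
1009.0 ((498.5233459472656, -236.0072479248047), 45.257694244384766)
```

View pics/t6.png

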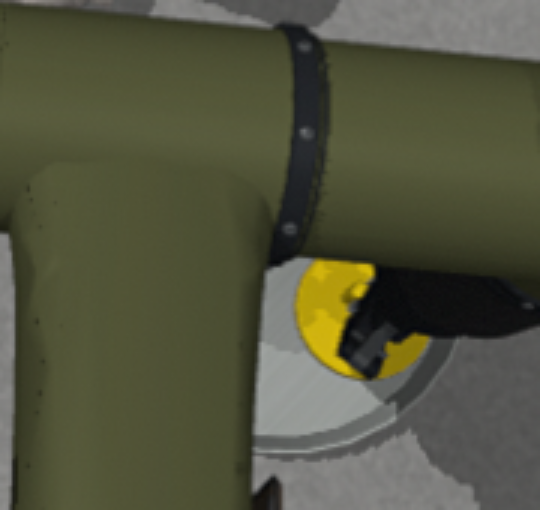

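The lid is over the bare half of the thali, at about (0.498,-0.236). I lower it.

Emit:
{"api": "apply_moves", "payload": {"deltas": [{"offset": [-0.1, 0, 2], "twist": [0, 0, 0], "jaw": 0.8}, {"offset": [0, 0, 1.5], "twist": [0, 0, 0], "jaw": 0.8}, {"offset": [0, 0, 1], "twist": [0, 0, 0], "jaw": 0.8}, {"offset": [0, 0, 0.6], "twist": [0, 0, 0], "jaw": 0.8}, {"offset": [0, 0, 0.3], "twist": [0, 0, 0], "jaw": 0.8}, {"offset": [0, 0, 0], "twist": [0, 0, 0], "jaw": 0.8}]}}

```text
time: 16.3
eef_pos: [0.4969, -0.2358, 0.0358]
orientation: [1.378, -2.823, 0.0]
ft_force: [-0.9, 0.7, 0.6]
gripper_width: 0.0105
gripper_force: 61.6
```

Emit:
{"api": "apply_moves", "payload": {"deltas": [{"offset": [0, 0, 0.2], "twist": [0, 0, 0], "jaw": 0.8}, {"offset": [0, 0, 0.2], "twist": [0, 0, 0], "jaw": 0.8}, {"offset": [0, 0, 0.2], "twist": [0, 0, 0], "jaw": 0.8}, {"offset": [0, 0, 0.15], "twist": [0, 0, 0], "jaw": 0.8}, {"offset": [0, 0, 0.1], "twist": [0, 0, 0], "jaw": 0.8}, {"offset": [0, 0, 0], "twist": [0, 0, 0], "jaw": 0.8}]}}

```text
time: 16.9
eef_pos: [0.4967, -0.2357, 0.0271]
orientation: [1.378, -2.823, -0.0]
ft_force: [-0.1, -0.5, -0.5]
gripper_width: 0.0105
gripper_force: 61.6
```

Emit:
{"api": "apply_moves", "payload": {"deltas": [{"offset": [0, 0, 0.1], "twist": [0, 0, 0], "jaw": 0.8}, {"offset": [0, 0, 0.1], "twist": [0, 0, 0], "jaw": 0.8}, {"offset": [0, 0, 0], "twist": [0, 0, 0], "jaw": 0.8}]}}

```text
time: 17.2
eef_pos: [0.4967, -0.2357, 0.0251]
orientation: [1.378, -2.823, -0.0]
ft_force: [0.4, 0.3, -1.3]
gripper_width: 0.0104
gripper_force: 61.6
```

Emit:
{"api": "apply_moves", "payload": {"deltas": [{"offset": [0, 0, 0.1], "twist": [0, 0, 0], "jaw": 0.8}, {"offset": [0, 0, 0], "twist": [0, 0, 0], "jaw": 0.8}]}}

```text
time: 17.4
eef_pos: [0.497, -0.2357, 0.0244]
orientation: [-1.378, 2.823, -0.0]
ft_force: [-0.0, -0.9, -0.1]
gripper_width: 0.0105
gripper_force: 61.6
```

Emit:
{"api": "apply_moves", "payload": {"deltas": [{"offset": [0, 0, 0.05], "twist": [0, 0, 0], "jaw": 0.8}, {"offset": [0, 0, 0], "twist": [0, 0, 0], "jaw": 0.8}]}}

```text
time: 17.6
eef_pos: [0.497, -0.2357, 0.0244]
orientation: [-1.378, 2.823, -0.0]
ft_force: [-2.3, 0.9, 4.9]
gripper_width: 0.0104
gripper_force: 62.1
```

The lid is in contact (5 N), so I release it and rise clear.

Emit:
{"api": "apply_moves", "payload": {"deltas": [{"offset": [0, 0, 0], "twist": [0, 0, 0], "jaw": 1.6}, {"offset": [0, 0, 0], "twist": [0, 0, 0], "jaw": 3}, {"offset": [0, 0, 0], "twist": [0, 0, 0], "jaw": 4}, {"offset": [0, 0, 0], "twist": [0, 0, 0], "jaw": 4}, {"offset": [0, 0, -1], "twist": [0, 0, 0], "jaw": 4}, {"offset": [0, 0, -2], "twist": [0, 0, 0], "jaw": 4}, {"offset": [0, 0, -3], "twist": [0, 0, 0], "jaw": 4}, {"offset": [0, 0, -4], "twist": [0, 0, 0], "jaw": 4}, {"offset": [0, 0, -4], "twist": [0, 0, 0], "jaw": 4}, {"offset": [0, 0, -4], "twist": [0, 0, 0], "jaw": 4}]}}

```text
time: 18.6
eef_pos: [0.4966, -0.2358, 0.2064]
orientation: [-1.378, 2.822, -0.001]
ft_force: [0.6, -0.3, 0.4]
gripper_width: 0.0402
gripper_force: 0.0
```

Run:
```python
from h import *
s=ctrl.get_image("scene"); cv2.imwrite("pics/s7.png",cv2.resize(s[100:400,100:500],None,fx=2,fy=2))
c=ctrl.calibration("scene"); 
for k in yellow(s)[:1]:
    w=cast(c,k.reshape(-1,2),.014)*1000; print(cv2.contourArea(k),cv2.minEnclosingCircle(np.ascontiguousarray(w[:,:2],dtype=np.float32)))
```

```text
1391.0 ((499.1737365722656, -236.29150390625), 45.43737030029297)
```

View pics/s7.png

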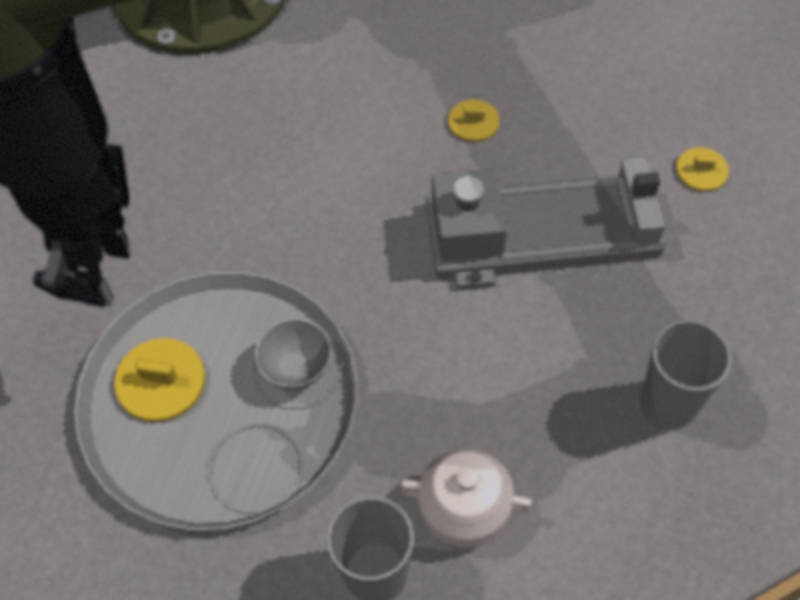

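The lid lies flat and knob up in the thali at (160,378), beside the katori. The jaw is open, the plunger down, and nothing else has moved.

```bash
python3 -c "
from station import ctrl
print(ctrl.close_job())"
```

```text
the job is handed in; nothing more can be done
None
```

The job is handed in after about 19 s of the 58 s: plunger pressed to its stop at about 13 N and staying down, jaw fully open, lid set down gently, flat and knob up in the thali beside the katori, and the katori, glasses and sugar pot left where they were.

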